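# Re-aim and reclamp a solar test stand

### The arm

A 7-joint arm with a two-finger parallel gripper is mounted at the origin on the work surface. World frame = base frame: x ahead of the robot, y to its left, z up, the work surface at z = 0. Lengths are in m, angles in rad, forces in N, time in s.
With the tool pointing down it reaches from about 0.425 to 0.925 m from the base axis. Payload 6.8 kg.
Tool frame: the origin (TCP) lies on the centre line of the jaws, within the pads' length; the fingertips stand 8 mm ahead of it and the grasp point (between the pads) lies 11 mm behind it (bot.tips_ahead is the distance from the TCP to the fingertips, in m); z points along the fingers, y is the line along which they close (so a half turn about z gives the same grasp; the last joint's range is limited). The gripper opens to 85 mm and grips with 20 to 120 N. Pads are 22 mm wide; open, the fingers measure 114 mm over their backs; the gripper's body (76 mm by 85 mm) begins 54 mm behind the grasp point. The pads swing forward as they close: fully open they stand 13 mm farther back than shut.
Start: joints at [1.187, 0.477, 0.022, 1.555, -0.011, 1.109, -0.083], TCP at [0.184, -0.65, 0.239] pointing down, gripper open.
Joint ranges: [-2.96, 2.96], [-0.34, 2.1], [-1.41, 1.46], [0.24, 2.44], [-1.37, 4.51], [0.17, 1.92], [-2.96, 2.96]. Speed limits (rad/s): [2.39, 2.39, 3.14, 3.14, 3.14, 3.14, 3.14].

### API

Orientations are given as a unit quaternion [w, x, y, z].
In Python, from station import bot gives the robot as it stands.
- The arm moves only by the tool send_rows, never from a script. Its argument "deltas" is text: rows parted by semicolons, each of 4 numbers parted by spaces: the shift along the tool's x, y, z in m, then the turn about the tool's z in degrees. In form: x y z spin; .... A call has 1 to 5 rows; each row is the pose to reach, as a shift and turn from the pose commanded when the call began, along the tool's axes at that moment; what a row does not reach only later rows make up. A row lasts 1/10 s, in which the tool goes at most 50 mm and 8.59 degrees, less where a joint would pass 70% of its speed; a pose out of reach is approached as far as the arm can. A call with a gripper value outside its range is refused whole. "claw" is the opening, from 0 (shut) to 1 (fully open), set as the call begins (left out, the last holds). The fingers move at their own pace and stop on an object; "force" is the grip in N (left out, the last holds). Time passes only in rows, so rows that repeat a pose let the fingers close. It gives the time, the measured TCP pose, the force, the opening and the grip force at its end, in the units of the state.
- bot.get_obs(): the state, without advancing time (a new reading comes with each control period).
- bot.read_camera(name): name is "scene" or "top" or "wrist"; returns a dict with "img" (400x640x3 uint8, red, green, blue), "depth" (400x640 float32, m along the optical axis (not along the pixel's ray), 0 where there is no reading), "fx", "fy", "cx", "cy" (pixels), "camera_from_world" (4x4, takes a point from world to camera coordinates). Camera axes: x right, y up, looking along -z (the intrinsics and any distortion apply to the point x, -y, -z); pixel columns grow to the right and rows downward; lengths in m; the calibration is good to about 2 mm. A picture is of the moment at which its call begins.
- bot.hand_in(): hands the job in; it is judged then, once.
Trained networks look in a picture, given as the dict that the camera call returned (one of the last four; its "shot" number tells which), for a name from the list of things; names that differ only in an ending like _2 or _b are one class to them, and where a whole thing is asked for, a point or a joint stands for the part that bears it (a point fixed in the world has none). Each returns a list of dicts, best first, with "confidence" (0 to 1); they miss things now and then, are a little off and sometimes report something else, mostly with a low value. They report only what shows in the picture. A call takes as long as a camera call.
- bot.masks_of(picture, query): "mask" (400x640 bool, what is visible of it).
- bot.landmark_of(picture, query): "xyz" ([x, y, z] in m, in world coordinates, good to about 4 mm: a listed point, or the origin of a listed thing).
The state is a dict: "t": time; "q": joint angles; "joint_vel": joint speeds; "joint_torque": joint torques, N m; "eef_pos": TCP position; "tool_rot": TCP orientation; "contact_force": force on the tool from outside, world axes, zero at the start; "torque": the same for the moment, N m; "gripper_width": opening from 0.0 (shut) to 1.0 (fully open); "grasp_force": force on a finger pad.
Only numpy, scipy, OpenCV 4.12 (cv2) and the standard library are available. Lean on these libraries where they do the work, as an engineer would, in place of code of your own. Each camera call takes 0.05 s, during which the arm holds its last target. There are 200 camera calls.

### The job

Back the red clamp knob of the swivel stand off until it is fully loose, swing the head with the little solar panel (it has a black handle) until its pointer points at the red marker (not the blue one), then retighten the knob until it is firmly snug but not overtightened. Do not drag the head round against the clamp, and leave the multimeter, the charge controller and the screwdriver where they are.

Things in the scene. Friction and masses are not known exactly. Their poses are not given: they have to be found in the camera images.
- stand: Fixed swivel stand: grey base plate 300 x 260 x 12 mm (edges 130 mm behind, 170 mm ahead of the origin along its x). Origin at table height on the head's vertical pivot axis; x points from the clamp side to the scale side. On the -x side a blue bracket, 103 mm high, carries the clamp: knob and pad share a vertical axis 85 mm from the pivot.
- swivel_head: Head on the stand's vertical pivot: aluminium disc of radius 100 mm, small tilted solar panel (top edge 105 mm above the table), yellow pointer arm. Origin on the pivot axis at table height; its x axis points along the pointer. Swings 1.05 rad either way from the stand's x. Loose, it takes 0.25 N m to swing (2.5 N at the handle) and stays where left.
- handle_grip (a point): Grip point of the upright round black handle on the pointer arm: diameter 20 mm, 99 mm from the pivot, from 54 to 122 mm above the table; this point is 108 mm above the table. It turns with the head.
- pointer_tip (a point): Black tip of the yellow pointer, 122 mm from the pivot, 44 mm above the table.
- red_mark: Red round marker, diameter 16 mm, 8 mm high, fixed on the base plate 127 to 172 mm from the pivot. Origin at the centre of its underside. The pointer line (x axis of the head) must pass through it.
- blue_mark: Blue round marker, same size, on the other side of the scale: not the one wanted.
- clamp_knob (a joint): Turn of the clamp knob, rad: 0 = fully loose (end stop), grows clockwise seen from above = tighter; stop at 2.2. Stays where left. The red bar's direction is the stand's yaw + 0.8 minus this value. Turning takes 0.5 N m of friction either way, plus 0.006 N m per newton of pad force when tightening: firmly snug (45 N) is about 0.77 N m while turning slowly. Below 0.25 it is fully loose.
- knob_grip (a point): Grip point of the red clamp knob: on its axis, 137 mm above the table. The knob is a bar 70 mm long, 14 mm thick, 113 to 147 mm above the table, on a black boss of radius 18 mm (103 to 113 mm); nothing else near it is higher than 105 mm.
- clamp_pad: Orange pad, diameter 18 mm, under the bracket; origin on the knob's axis. Goes down 6 mm per rad of knob; after it touches the head's brass segments its force grows about 150 N per rad. Firmly snug is 45 N; above 85 N it is spoilt. The segments are worn unevenly: it bites at knob 0.8 at the old angle, but anywhere from 0.4 to 1.2 at the new one, so this must be felt.
- multimeter: Bystander: yellow multimeter 150 x 76 x 40 mm, origin at the centre of its underside.
- charge_controller: Bystander: black charge controller 80 x 120 x 34 mm with green terminals, origin at the centre of its underside.
- screwdriver: Bystander: red-handled screwdriver 200 mm long lying along its x axis, 26 mm thick.

How it is judged:
By the outcome, as a careful person would: the job done as asked, in the order asked, and still so for the second after the job is handed in, with the robot touching nothing.
It also fails if it takes over 72 s, if anything falls off the work surface, if the arm or the gripper's body presses on something with over 40 N, if the wrist force passes 120 N, or if a joint passes its speed limit or range.

## Working session

There is one attempt and no reset: what is moved stays moved. The work goes in short steps, Python scripts to look and compute and a tool call to move; the robot and the scene stay as the last step left them, time stands still between calls to the robot, and variables do not carry over. Pictures are saved under pics/ and viewed, at most 10 in all, crops included, and the job is handed in when it is done.

Besides the shell and the picture viewer there is one more tool, called in YAML: its name, and indented under it one key for each argument. send_rows: Moves the arm, as the interface text tells. Its arguments: {"type":"object","properties":{"deltas":{"type":"string"},"claw":{"type":"number"},"force":{"type":"number"}},"required":["deltas"]}

```bash
mkdir -p pics; python3 - <<'E'
from station import bot
import cv2,numpy as np
o=bot.get_obs();print({k:np.round(v,3).tolist() for k,v in o.items()})
for cam in("top","scene"):
    p=bot.read_camera(cam);cv2.imwrite(f"pics/{cam}0.png",p["img"][...,::-1])
    for n in("stand","swivel_head","handle_grip","pointer_tip","red_mark","blue_mark","knob_grip","clamp_pad","multimeter","charge_controller","screwdriver"):
        print(cam,n,[(np.round(d["xyz"],4).tolist(),round(d["confidence"],2)) for d in bot.landmark_of(p,n)[:2]])
E
```

```text
{'t': 0.0, 'q': [1.187, 0.478, 0.022, 1.556, -0.012, 1.109, -0.083], 'joint_vel': [0.001, 0.001, 0.002, -0.002, -0.001, 0.001, -0.0], 'joint_torque': [-0.0, -59.645, 1.608, -28.12, 0.012, 0.009, 0.0], 'eef_pos': [0.184, -0.649, 0.238], 'tool_rot': [-0.001, 0.991, 0.137, -0.0], 'contact_force': [-0.745, -0.473, 0.116], 'torque': [-0.058, 0.016, -0.006], 'grasp_force': 0.0, 'gripper_width': 0.999}
top stand [([0.5374, -0.0548, 0.0018], 0.85)]
top swivel_head [([0.5388, -0.0543, -0.0026], 0.59)]
top handle_grip [([0.6401, -0.067, 0.1069], 0.82)]
top pointer_tip [([0.6622, -0.0674, 0.0449], 0.56)]
top red_mark [([0.6832, 0.0222, 0.0084], 0.44), ([0.5008, 0.1809, -0.0005], 0.42)]
top blue_mark [([0.631, -0.171, 0.0127], 0.52)]
top knob_grip [([0.4551, -0.0428, 0.1338], 0.7), ([0.5017, 0.1825, 0.0001], 0.45)]
top clamp_pad []
top multimeter [([0.681, 0.1305, -0.0011], 0.89)]
top charge_controller [([0.5007, 0.1819, 0.0013], 0.82), ([0.5409, -0.0544, 0.0019], 0.17)]
top screwdriver [([0.4931, -0.2567, 0.0005], 0.67)]
scene stand [([0.5433, -0.0551, -0.0033], 0.95)]
scene swivel_head [([0.5369, -0.0561, -0.0008], 0.92)]
scene handle_grip [([0.6385, -0.0636, 0.1078], 0.9)]
scene pointer_tip [([0.6581, -0.0678, 0.0435], 0.83)]
scene red_mark [([0.6792, 0.0219, 0.0109], 0.55), ([0.4494, -0.0429, 0.1397], 0.31)]
scene blue_mark [([0.6261, -0.1724, 0.0069], 0.5)]
scene knob_grip [([0.453, -0.0402, 0.1384], 0.55)]
scene clamp_pad [([0.4531, -0.0412, -0.0059], 0.4)]
scene multimeter [([0.6832, 0.1339, 0.0002], 0.82)]
scene charge_controller [([0.4971, 0.1784, -0.0011], 0.55), ([0.6829, 0.1343, 0.0023], 0.49)]
scene screwdriver [([0.4855, -0.2568, 0.0017], 0.56)]
```

View pics/top0.png

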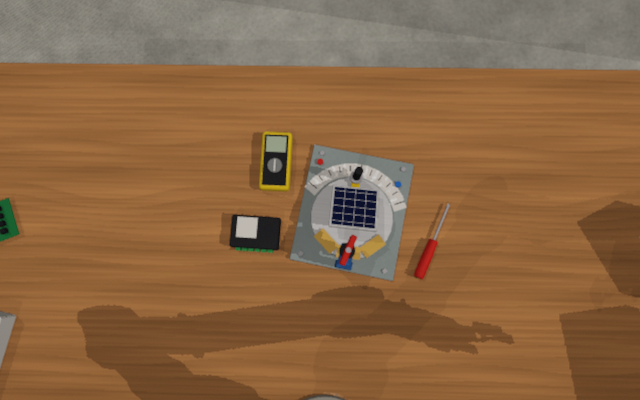

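View pics/scene0.png

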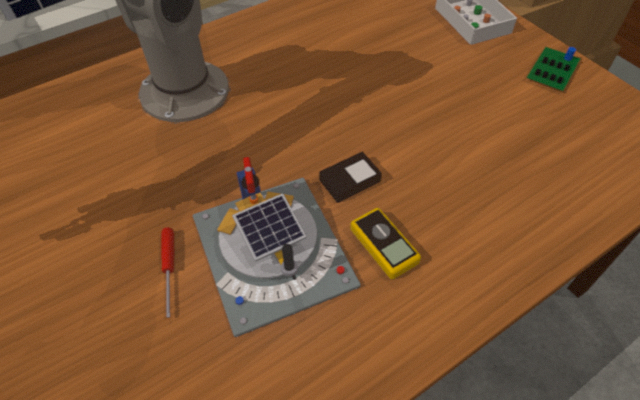

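```bash
cat > h.py <<'E'
from station import bot
import cv2,numpy as np
from scipy.spatial.transform import Rotation as R
def cloud(p):
    v,u=np.mgrid[:400,:640];d=p["depth"]
    c=np.stack([(u-p["cx"])/p["fx"]*d,-(v-p["cy"])/p["fy"]*d,-d,np.ones_like(d)],-1)
    w=c@np.linalg.inv(p["camera_from_world"]).T
    return w[...,:3],d>0
def hue(p):
    return cv2.cvtColor(p["img"],cv2.COLOR_RGB2HSV)
def red(p):
    h=hue(p);return ((h[...,0]<6)|(h[...,0]>172))&(h[...,1]>130)&(h[...,2]>60)
def pose():
    o=bot.get_obs();w,x,y,z=o["tool_rot"];return o,R.from_quat([x,y,z,w]).as_matrix()
def bar(p):
    w,ok=cloud(p);m=red(p)&ok&(w[...,2]>.125)&(w[...,2]<.16)
    m&=np.hypot(w[...,0]-.455,w[...,1]+.042)<.06
    a=w[m];t=a[a[:,2]>.14,:2]
    (c,s,ang)=cv2.minAreaRect(t.astype(np.float32)*1000)
    e=np.linalg.svd(t-t.mean(0),full_matrices=False)[2][0]
    return len(t),t.mean(0),np.array(c)/1000,s,ang,np.degrees(np.arctan2(e[1],e[0]))
def redmark(p):
    w,ok=cloud(p);m=red(p)&ok&(w[...,2]>.016)&(w[...,2]<.035)&(np.hypot(w[...,0]-.681,w[...,1]-.022)<.03)
    a=w[m];return len(a),(a[:,:2].min(0)+a[:,:2].max(0))/2,a.mean(0)
def handle(p):
    w,ok=cloud(p);m=ok&(w[...,2]>.112)&(w[...,2]<.13)&(np.hypot(w[...,0]-.54,w[...,1]+.055)<.13)&(w[...,0]>.58)
    a=w[m];return len(a),(a[:,:2].min(0)+a[:,:2].max(0))/2,a.mean(0)
E
python3 - <<'E'
from h import *
o,M=pose();print(M.round(3))
for c in("top","scene"):
    p=bot.read_camera(c)
    for f in(bar,redmark,handle):
        try: print(c,f.__name__,f(p))
        except Exception as e: print(c,f.__name__,e)
E
```

```text
[[ 0.962  0.272 -0.   ]
 [ 0.272 -0.962  0.   ]
 [-0.    -0.    -1.   ]]
top bar (161, array([ 0.45554622, -0.03775586]), array([ 0.45660443, -0.03832801]), (13.841520309448242, 67.89443969726562), 66.99163818359375, np.float64(157.2228822747758))
top redmark (27, array([0.68219632, 0.02561448]), array([0.68278525, 0.02576962, 0.0206333 ]))
top handle (66, array([ 0.63699818, -0.06272847]), array([ 0.63664358, -0.0623587 ,  0.12092269]))
scene bar (157, array([ 0.46462307, -0.04402512]), array([ 0.45958832, -0.04167429]), (13.55363655090332, 70.17512512207031), 67.14192962646484, np.float64(-21.869492694513138))
scene redmark (44, array([0.68609504, 0.02183644]), array([0.68640502, 0.02168834, 0.02055702]))
scene handle (100, array([ 0.64190365, -0.06646786]), array([ 0.64270543, -0.06712321,  0.1206567 ]))
```

The top view shows the knob bar at (348,250), the handle at (358,173), the red mark at (320,161) and the blue mark at (398,184). The scene view agrees. The bar points about -22°, and the head has to swing about +34° (counter-clockwise) to the red mark. I'll move over the knob and refine these figures with the wrist camera.

send_rows:
  deltas: "0.303 -0.278 0 0;0.303 -0.278 0 0;0.303 -0.278 0 0;0.303 -0.278 0 0;0.303 -0.278 0 0"

```text
t: 1.8
eef_pos: [0.3159, -0.435, 0.2396]
tool_rot: [0.0, 0.991, 0.137, 0.0]
contact_force: [1.2, 0.1, -0.4]
gripper_width: 0.999
grasp_force: 0.0
```

```bash
python3 - <<'E'
from h import *
o,M=pose();print(o["eef_pos"],o["t"],M.round(3).tolist(),(M.T@(np.array([.455,-.041,.21])-o["eef_pos"])).round(3))
E
```

```text
[ 0.31589297 -0.43496801  0.2395634 ] 1.8 [[0.962, 0.272, 0.0], [0.272, -0.962, -0.001], [0.0, 0.001, -1.0]] [ 0.241 -0.341  0.029]
```

send_rows:
  deltas: "0.241 -0.341 0 8;0.241 -0.341 0 16;0.241 -0.341 0 24;0.241 -0.341 0 32;0.241 -0.341 0 38"

```text
t: 2.3
eef_pos: [0.3917, -0.2222, 0.2398]
tool_rot: [0.0, 0.982, -0.188, 0.0]
contact_force: [0.7, -0.4, -0.5]
gripper_width: 0.998
grasp_force: 0.0
```

```bash
python3 - <<'E'
from h import *
o,M=pose();print(o["eef_pos"],o["t"],M.round(3).tolist(),(M.T@(np.array([.455,-.041,.24])-o["eef_pos"])).round(3))
E
```

```text
[ 0.39165458 -0.22217634  0.23975081] 2.3 [[0.929, -0.369, 0.001], [-0.369, -0.929, -0.001], [0.001, 0.0, -1.0]] [-0.008 -0.192 -0.   ]
```

send_rows:
  deltas: "-0.008 -0.192 0 1;-0.008 -0.192 0 1;-0.008 -0.192 0 1;-0.008 -0.192 0 1;-0.008 -0.192 0 1"

```text
t: 2.8
eef_pos: [0.4554, -0.0357, 0.2401]
tool_rot: [-0.001, 0.982, -0.189, 0.001]
contact_force: [-0.3, -0.6, 0.0]
gripper_width: 0.998
grasp_force: 0.0
```

```bash
python3 - <<'E'
from h import *
p=bot.read_camera("wrist");cv2.imwrite("pics/w1.png",p["img"][...,::-1])
o,M=pose();print(o["eef_pos"],o["t"],o["contact_force"],o["torque"],np.degrees(np.arctan2(M[1,0],M[0,0])))
print(bar(p))
for n in("knob_grip","stand","red_mark","handle_grip","swivel_head"): print(n,[(np.round(d["xyz"],4).tolist(),round(d["confidence"],2)) for d in bot.landmark_of(p,n)[:2]])
# plate yaw from top view: upper-surface points of plate
t=bot.read_camera("top");m=bot.masks_of(t,"stand")
w,ok=cloud(t);mm=m[0]["mask"]&ok&(w[...,2]<.022)&(w[...,2]>.006)
c,s,a=cv2.minAreaRect((w[mm][:,:2]*1000).astype(np.float32));print("plate",c,s,a)
print("bar top",bar(t))
E
```

```text
[ 0.45445314 -0.03902759  0.23969977] 2.85 [-0.5325138  -0.19204398  0.3302762 ] [-0.07015474  0.03970251  0.00520596] -21.980464424419537
(1407, array([ 0.4595276 , -0.04151583]), array([ 0.45724866, -0.0406659 ]), (13.874015808105469, 68.23768615722656), 67.2100830078125, np.float64(157.4379741388261))
knob_grip [([0.4544, -0.0461, 0.1357], 0.61)]
stand [([0.5385, -0.0563, 0.0011], 0.92)]
red_mark []
handle_grip []
swivel_head [([0.5417, -0.0587, -0.0003], 0.78), ([0.6796, 0.1345, -0.0003], 0.19)]Traceback (most recent call last):
  File "<stdin>", line 8, in <module>
IndexError: list index out of range
```

View pics/w1.png

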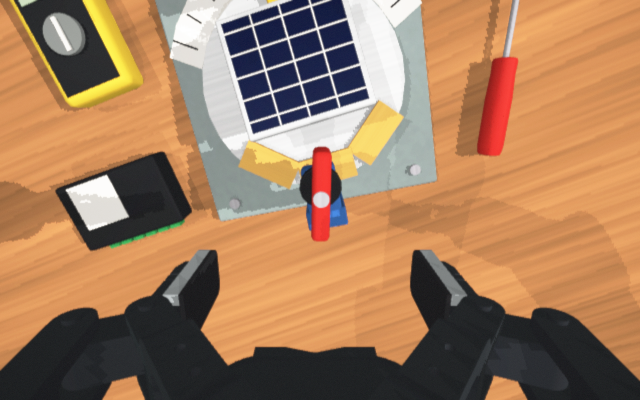

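The wrist view shows the red bar at (321,195) with a white axis cap at (321,200). The plate's corners are at about (218,218) and (437,180). Next I'll compute the axis position and yaw.

```bash
python3 - <<'E'
from h import *
p=bot.read_camera("wrist");w,ok=cloud(p)
h=hue(p);m=(h[...,1]<60)&ok&(h[...,2]>120)&(w[...,2]>.135)&(w[...,2]<.16);print("cap",m.sum(),w[m].mean(0))
mm=ok&(w[...,2]<.017)&(w[...,2]>.0075)&(w[...,0]<.54)&(np.abs(w[...,1]+.05)<.14)
a=w[mm];s=(a@[np.cos(-.17),np.sin(-.17),0]);b=[]
for y in np.arange(-.12,.05,.01):
    q=a[np.abs(a[:,1]-y)<.003]
    if len(q)>5:b.append((y,q[:,0].min()))
b=np.array(b);print(b.round(4).tolist())
E
```

```text
cap 197 [ 0.45682917 -0.040299    0.14803399]
[[-0.12, 0.3958], [-0.11, 0.3984], [-0.1, 0.3998], [-0.09, 0.4009], [-0.08, 0.4031], [-0.07, 0.4053], [-0.06, 0.4073], [-0.05, 0.4083], [-0.0, 0.4188], [0.01, 0.4205], [0.02, 0.4227], [0.03, 0.4246], [0.04, 0.4261]]
```

send_rows:
  deltas: "0.001 -0.001 0.04 0.5;0.001 -0.001 0.08 0.5;0.001 -0.001 0.105 0.5;0.001 -0.001 0.114 0.5;0.001 -0.001 0.114 0.5"

```text
t: 3.75
eef_pos: [0.4543, -0.0416, 0.1247]
tool_rot: [0.0, 0.98, -0.198, -0.001]
contact_force: [-0.1, 0.5, -0.7]
gripper_width: 1.001
grasp_force: 0.0
```

send_rows:
  deltas: "0 0 0 0;0 0 0 0"

```text
t: 3.95
eef_pos: [0.4562, -0.0415, 0.1268]
tool_rot: [-0.0, 0.98, -0.198, 0.001]
contact_force: [-0.9, -0.4, 0.8]
gripper_width: 1.0
grasp_force: 0.0
```

```bash
python3 - <<'E'
from h import *
o,M=pose();print(o["eef_pos"],o["t"],o["contact_force"],o["torque"],np.degrees(np.arctan2(M[1,0],M[0,0])),(M.T@(np.array([.4568,-.0403,.126])-o["eef_pos"])).round(4))
E
```

```text
[ 0.45615762 -0.04145185  0.12680264] 3.95 [-0.93795164 -0.37476257  0.82533307] [-0.02603394  0.03635389 -0.04806827] -22.845303938624856 [ 0.0001 -0.0013  0.0008]
```

Well placed. I'll close, then loosen by about 54°.

send_rows:
  deltas: "0 -0.001 0 0;0 -0.001 0 0;0 -0.001 0 0;0 -0.001 0 0;0 -0.001 0 0"
  claw: 0
  force: 80

```text
t: 4.45
eef_pos: [0.4554, -0.0404, 0.1255]
tool_rot: [-0.0, 0.98, -0.198, 0.0]
contact_force: [-2.9, 2.0, 18.8]
gripper_width: 0.152
grasp_force: 73.2
```

send_rows:
  deltas: "0 0 0 0;0 0 0 0;0 0 0 0"

```text
t: 4.75
eef_pos: [0.4554, -0.0403, 0.1256]
tool_rot: [-0.0, 0.98, -0.198, 0.0]
contact_force: [-2.1, 0.6, 5.2]
gripper_width: 0.152
grasp_force: 78.0
```

```bash
cat > s.py <<'E'
from h import *
o,M=pose();print(o["eef_pos"].round(4) if hasattr(o["eef_pos"],"round") else o["eef_pos"],o["t"],"F",np.round(o["contact_force"],1),"T",np.round(o["torque"],2),"yaw",np.degrees(np.arctan2(M[1,0],M[0,0])).round(2),"q7",o["q"][6],o["gripper_width"],o["grasp_force"])
E
python3 s.py
```

```text
[ 0.4554 -0.0403  0.1256] 4.75 F [-2.1  0.6  5.2] T [0.07 0.38 0.03] yaw -22.82 q7 -2.1556956167921735 0.15210162660604254 78.01074743270874
```

send_rows:
  deltas: "0 0 0 -6;0 0 0 -12;0 0 0 -18;0 0 0 -24;0 0 0 -28"

```text
t: 5.25
eef_pos: [0.4553, -0.0408, 0.1256]
tool_rot: [-0.0, 0.999, 0.046, -0.0]
contact_force: [-1.7, -0.0, 5.2]
gripper_width: 0.155
grasp_force: 78.3
```

```bash
python3 s.py
```

```text
[ 0.4553 -0.0408  0.1256] 5.25 F [-1.7 -0.   5.2] T [-0.17  0.35 -0.49] yaw 5.27 q7 -1.708779084099062 0.1548405493829468 78.27538847923279
```

send_rows:
  deltas: "0 0 0 -6;0 0 0 -12;0 0 0 -18;0 0 0 -24;0 0 0 -27"

```text
t: 5.75
eef_pos: [0.4555, -0.0412, 0.1256]
tool_rot: [0.0, 0.961, 0.278, 0.0]
contact_force: [-0.5, -2.0, 5.5]
gripper_width: 0.154
grasp_force: 78.2
```

send_rows:
  deltas: "0 0 0 0;0 0 0 0"

```text
t: 5.95
eef_pos: [0.4555, -0.0412, 0.1256]
tool_rot: [0.0, 0.961, 0.276, 0.0]
contact_force: [-2.0, -2.4, 5.2]
gripper_width: 0.149
grasp_force: 78.2
```

```bash
python3 s.py
```

```text
[ 0.4555 -0.0412  0.1256] 5.95 F [-2.  -2.4  5.2] T [-0.41  0.28 -0.06] yaw 32.1 q7 -1.2853922548768355 0.14908063244236713 78.18279147148132
```

send_rows:
  deltas: "0 0 0 0;0 0 0 0;0 0 0 0;0 0 -0.03 0;0 0 -0.07 0"
  claw: 1

```text
t: 6.45
eef_pos: [0.4537, -0.0402, 0.1945]
tool_rot: [-0.001, 0.961, 0.277, -0.002]
contact_force: [0.8, -0.1, 0.2]
gripper_width: 0.975
grasp_force: 0.0
```

send_rows:
  deltas: "0 0 -0.03 0;0 0 -0.03 0"

```text
t: 6.65
eef_pos: [0.458, -0.0401, 0.2292]
tool_rot: [0.001, 0.961, 0.277, 0.004]
contact_force: [0.8, 0.4, 0.7]
gripper_width: 0.998
grasp_force: 0.0
```

```bash
python3 s.py; python3 - <<'E'
from h import *
P=np.array([.5403,-.0562]);C=[];H=[]
for c in("wrist","top","scene"):
    p=bot.read_camera(c);w,ok=cloud(p)
    if c=="wrist":
        cv2.imwrite("pics/w2.png",p["img"][...,::-1]);print("bar",bar(p))
    for n in("handle_grip","red_mark","pointer_tip"): print(c,n,[(np.round(d["xyz"],4).tolist(),round(d["confidence"],2)) for d in bot.landmark_of(p,n)[:1]])
    for f in(handle,redmark):
        try: print(c,f.__name__,f(p))
        except Exception as e: print(e)
    q=w-np.array([*P,0]);a=np.radians(-6);x=q[...,0]*np.cos(a)+q[...,1]*np.sin(a);y=-q[...,0]*np.sin(a)+q[...,1]*np.cos(a)
    for z in(.06,.075,.085,.095,.103):
        m=ok&(np.abs(w[...,2]-z)<.005)&(np.hypot(x,y)<.13)&(x>-.06)
        if m.sum()>5: print(c,z,"x",x[m].min().round(3),np.percentile(x[m],[50,90]).round(3),x[m].max().round(3),"y",y[m].min().round(3),y[m].max().round(3))
E
```

```text
[ 0.458  -0.0401  0.2292] 6.65 F [0.8 0.4 0.7] T [-0.01  0.03 -0.04] yaw 32.18 q7 -1.167024345481915 0.9978483512351433 0.0
bar (1522, array([ 0.45940624, -0.03863812]), array([ 0.45736938, -0.0400835 ]), (68.24470520019531, 13.70392894744873), 31.635231018066406, np.float64(-148.0430071836746))
wrist handle_grip [([0.6362, -0.0669, 0.1093], 0.86)]
wrist red_mark []
wrist pointer_tip [([0.6648, -0.0688, 0.0454], 0.76)]
wrist handle (425, array([ 0.63451751, -0.06558769]), array([ 0.63242135, -0.06623297,  0.11986444]))
zero-size array to reduction operation minimum which has no identity
wrist 0.06 x 0.082 [0.091 0.099] 0.111 y -0.013 0.017
wrist 0.075 x 0.046 [0.063 0.068] 0.103 y -0.054 0.056
wrist 0.085 x -0.001 [0.038 0.054] 0.102 y -0.055 0.055
wrist 0.095 x -0.035 [-0.004  0.014] 0.098 y -0.055 0.055
wrist 0.103 x -0.034 [-0.024 -0.015] 0.096 y -0.055 0.054
top handle_grip [([0.6389, -0.0663, 0.1076], 0.94)]
top red_mark [([0.6807, 0.0263, 0.0131], 0.49)]
top pointer_tip [([0.6634, -0.0679, 0.0444], 0.63)]
top handle (63, array([ 0.63691514, -0.06252406]), array([ 0.63676717, -0
[... 319 characters left out ...]
.03 0.055
top 0.103 x 0.087 [0.089 0.091] 0.092 y -0.001 0.011
scene handle_grip [([0.6402, -0.0623, 0.1113], 0.71)]
scene red_mark [([0.6423, -0.0645, 0.1083], 0.75)]
scene pointer_tip [([0.6593, -0.0679, 0.0439], 0.71)]
scene handle (104, array([ 0.64125322, -0.06631702]), array([ 0.64279035, -0.06741922,  0.12045104]))
scene redmark (44, array([0.68610925, 0.02259524]), array([0.68638968, 0.02186682, 0.02044744]))
scene 0.06 x 0.088 [0.109 0.114] 0.117 y -0.015 0.015
scene 0.075 x 0.042 [0.066 0.07 ] 0.112 y -0.055 0.055
scene 0.085 x -0.001 [0.04  0.059] 0.11 y -0.056 0.055
scene 0.095 x -0.032 [-0.001  0.019] 0.111 y -0.056 0.054
scene 0.103 x -0.032 [-0.02  -0.006] 0.111 y -0.055 0.054
```

send_rows:
  deltas: "0.14 0.118 0 8;0.14 0.118 0 16;0.14 0.118 0 24;0.14 0.118 0.01 32;0.14 0.118 0.02 37.5"

```text
t: 7.75
eef_pos: [0.6407, -0.0663, 0.2044]
tool_rot: [-0.0, 0.999, -0.05, 0.001]
contact_force: [-1.3, 0.2, -1.0]
gripper_width: 1.004
grasp_force: 0.0
```

send_rows:
  deltas: "0 0 0.03 0;0 0 0.03 0"

```text
t: 7.95
eef_pos: [0.6341, -0.0657, 0.1712]
tool_rot: [-0.0, 0.999, -0.046, -0.004]
contact_force: [-1.8, -0.9, -0.4]
gripper_width: 1.001
grasp_force: 0.0
```

```bash
python3 - <<'E'
from h import *
p=bot.read_camera("wrist")
w,ok=cloud(p);h=hue(p)
for n in("handle_grip","red_mark"): print(n,[(np.round(d["xyz"],4).tolist(),round(d["confidence"],2)) for d in bot.landmark_of(p,n)[:1]])
try: print(redmark(p))
except Exception as e: print(e)
o,M=pose();print((M.T@(np.array([.6389,-.0652,.097])-o["eef_pos"])).round(4))
E
python3 s.py
```

```text
handle_grip [([0.6356, -0.0665, 0.1088], 0.86)]
red_mark [([0.6839, 0.0233, 0.0099], 0.62)]
(263, array([0.68377368, 0.02352168]), array([0.68397094, 0.02302771, 0.01993068]))
[ 0.0018 -0.0006  0.0793]
[ 0.637  -0.0657  0.1763] 8.1 F [0.6 0.  0.9] T [0.01 0.06 0.  ] yaw -5.31 q7 -1.836737696825475 0.9939764753117027 0.0
```

send_rows:
  deltas: "0.002 -0.001 0.03 0;0.002 -0.001 0.06 0;0.002 -0.001 0.079 0;0.002 -0.001 0.079 0;0.002 -0.001 0.079 0"

```text
t: 8.6
eef_pos: [0.6397, -0.065, 0.0981]
tool_rot: [-0.0, 0.999, -0.046, 0.001]
contact_force: [0.5, 0.2, 0.1]
gripper_width: 1.003
grasp_force: 0.0
```

send_rows:
  deltas: "0 0 0 0;0 0 0 0;0 0 0 0;0 0 0 0;0 0 0 0"
  claw: 0
  force: 30

```text
t: 9.1
eef_pos: [0.6389, -0.0651, 0.0969]
tool_rot: [0.0, 0.999, -0.046, 0.0]
contact_force: [-0.0, -0.1, 2.5]
gripper_width: 0.226
grasp_force: 29.2
```

send_rows:
  deltas: "0 0 0 0;0 0 0 0;0 0 0 0"

```text
t: 9.4
eef_pos: [0.6389, -0.0651, 0.0969]
tool_rot: [0.0, 0.999, -0.047, 0.0]
contact_force: [-1.3, -0.8, 6.0]
gripper_width: 0.225
grasp_force: 29.3
```

```bash
python3 s.py; python3 - <<'E'
from h import *
o,M=pose();P=np.array([.5403,-.0562]);e=np.array(o["eef_pos"])
d=e[:2]-P;r=np.hypot(*d);a0=np.arctan2(d[1],d[0]);print(r,np.degrees(a0))
for da in range(7,36,7):
    a=a0+np.radians(da);t=P+r*np.array([np.cos(a),np.sin(a)])-e[:2]
    print(da,(M.T@[*t,0]).round(4))
E
```

```text
[ 0.6389 -0.0651  0.0969] 9.4 F [-1.3 -0.8  6. ] T [-0.11  0.36  0.09] yaw -5.33 q7 -1.8751411014027228 0.22527876005020736 29.27914649248123
0.09904241501395467 -5.172241969107857
7 [-0.0008 -0.0121 -0.    ]
14 [-0.003 -0.024 -0.   ]
21 [-0.0067 -0.0355 -0.    ]
28 [-0.0117 -0.0465 -0.    ]
35 [-0.0181 -0.0568 -0.    ]
```

send_rows:
  deltas: "-0.0002 -0.0060 0 -3.5;-0.0008 -0.0121 0 -7;-0.0017 -0.0180 0 -10.5;-0.003 -0.024 0 -14;-0.0044 -0.029 0 -17"

```text
t: 9.9
eef_pos: [0.6373, -0.0363, 0.0969]
tool_rot: [0.001, 0.995, 0.102, 0.0]
contact_force: [-1.6, -3.0, 6.2]
gripper_width: 0.226
grasp_force: 29.4
```

send_rows:
  deltas: "-0.0002 -0.0060 0 -3.5;-0.0008 -0.0121 0 -7;-0.0017 -0.0180 0 -10.5;-0.003 -0.024 0 -14;-0.0044 -0.029 0 -17"

```text
t: 10.4
eef_pos: [0.6272, -0.0088, 0.0969]
tool_rot: [0.001, 0.969, 0.248, 0.0]
contact_force: [-1.3, -2.9, 5.3]
gripper_width: 0.224
grasp_force: 29.4
```

send_rows:
  deltas: "0 0 0 0;0 0 0 0;0 0 0 0"

```text
t: 10.7
eef_pos: [0.6267, -0.008, 0.0968]
tool_rot: [0.0, 0.969, 0.248, -0.0]
contact_force: [-3.1, -0.5, 6.6]
gripper_width: 0.224
grasp_force: 29.5
```

```bash
python3 s.py; python3 - <<'E'
from h import *
o,M=pose();d=np.array(o["eef_pos"])[:2]-[.5403,-.0562];print(np.hypot(*d),np.degrees(np.arctan2(d[1],d[0])))
p=bot.read_camera("wrist");cv2.imwrite("pics/w3.png",p["img"][...,::-1])
try: print(redmark(p))
except Exception as e: print(e)
E
```

```text
[ 0.6267 -0.008   0.0968] 10.7 F [-3.1 -0.5  6.6] T [-0.1   0.55  0.14] yaw 28.7 q7 -1.4613064446002275 0.2241287228426464 29.53960418701172
0.09895924602663862 29.171073168260776
(473, array([0.68370086, 0.02406038]), array([0.6838156 , 0.02400447, 0.02008748]))
```

View pics/w3.png

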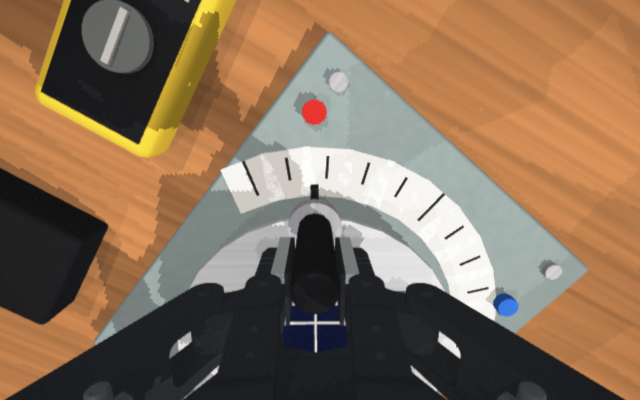

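The pointer tip at (314,191), the red mark at (314,112) and the handle all line up, at about 29.2° against 29.1°. I'll release and check.

send_rows:
  deltas: "0 0 0 0;0 0 0 0;0 0 0 0;0 0 -0.03 0;0 0 -0.08 0"
  claw: 1

```text
t: 11.25
eef_pos: [0.6243, -0.0087, 0.1736]
tool_rot: [-0.001, 0.969, 0.248, -0.004]
contact_force: [1.6, -0.7, 0.5]
gripper_width: 1.0
grasp_force: 0.0
```

send_rows:
  deltas: "0 0 -0.045 0;0 0 -0.045 0;0 0 -0.045 0"

```text
t: 11.55
eef_pos: [0.6275, -0.0081, 0.2225]
tool_rot: [0.0, 0.969, 0.248, 0.001]
contact_force: [-0.3, 0.5, -0.1]
gripper_width: 1.001
grasp_force: 0.0
```

```bash
python3 s.py; python3 - <<'E'
from h import *
p=bot.read_camera("wrist");w,ok=cloud(p);h=hue(p)
rm=redmark(p);print(rm)
for n in("pointer_tip","handle_grip","swivel_head"): print(n,[(np.round(d["xyz"],4).tolist(),round(d["confidence"],2)) for d in bot.landmark_of(p,n)[:1]])
m=ok&(h[...,2]<70)&(w[...,2]>.038)&(w[...,2]<.052)&(np.abs(np.hypot(w[...,0]-.5403,w[...,1]+.0562)-.12)<.01)
a=w[m];print("tip",m.sum(),a.mean(0))
for q in(a.mean(0)[:2],rm[1]): print(np.degrees(np.arctan2(q[1]+.0562,q[0]-.5403)))
o,M=pose();print((M.T@(np.array([.4562,-.0405,.19])-o["eef_pos"])).round(4))
E
```

```text
[ 0.6275 -0.0081  0.2225] 11.55 F [-0.3  0.5 -0.1] T [ 0.01  0.01 -0.02] yaw 28.66 q7 -1.3856178743381746 1.0010353453052758 0.0
(182, array([0.68361321, 0.02375295]), array([0.68376538, 0.02385249, 0.02020021]))
pointer_tip [([0.6459, 0.0008, 0.046], 0.71)]
handle_grip [([0.6271, -0.0084, 0.1107], 0.92)]
swivel_head [([0.5415, -0.0567, 0.0], 0.95)]
tip 24 [0.64328675 0.00144888 0.04611459]
29.238789250035758
29.156694782055606
[-0.1642 -0.0532  0.0301]
```

Head on target. Back to the knob.

send_rows:
  deltas: "-0.164 -0.053 0 -3;-0.164 -0.053 0 -3;-0.164 -0.053 0 -3;-0.164 -0.053 0.02 -3;-0.164 -0.053 0.03 -3"

```text
t: 12.25
eef_pos: [0.4531, -0.0418, 0.1893]
tool_rot: [0.0, 0.962, 0.272, -0.003]
contact_force: [1.2, -0.1, -1.4]
gripper_width: 1.0
grasp_force: 0.0
```

send_rows:
  deltas: "0 0 0 0;0 0 0 0"

```text
t: 12.45
eef_pos: [0.4587, -0.0399, 0.1913]
tool_rot: [-0.001, 0.962, 0.273, 0.0]
contact_force: [0.5, -0.1, 0.5]
gripper_width: 1.002
grasp_force: 0.0
```

```bash
python3 s.py; python3 - <<'E'
from h import *
p=bot.read_camera("wrist");print(bar(p))
o,M=pose();print((M.T@(np.array([.4562,-.0405,.1255])-o["eef_pos"])).round(4))
E
```

```text
[ 0.4587 -0.0399  0.1913] 12.45 F [ 0.5 -0.1  0.5] T [ 0.02 -0.01 -0.01] yaw 31.7 q7 -1.2351679096964054 1.0024994913058403 0.0
(2142, array([ 0.4597126 , -0.03840447]), array([ 0.4571416 , -0.03989842]), (68.8436050415039, 13.869318008422852), 32.2076416015625, np.float64(-147.98555089154888))
[-0.0028 -0.0008  0.0661]
```

send_rows:
  deltas: "0 0 0.03 0;0 0 0.055 0;0 0 0.065 0;0 0 0.065 0;0 0 0.065 0"

```text
t: 13.0
eef_pos: [0.4586, -0.04, 0.1271]
tool_rot: [-0.0, 0.962, 0.273, 0.001]
contact_force: [-0.8, 0.1, 0.6]
gripper_width: 1.001
grasp_force: 0.0
```

send_rows:
  deltas: "0 0 0 0;0 0 0 0;0 0 0 0;0 0 0 0;0 0 0 0"
  claw: 0
  force: 80

```text
t: 13.5
eef_pos: [0.4575, -0.0401, 0.1266]
tool_rot: [-0.0, 0.962, 0.273, 0.0]
contact_force: [-8.3, 6.0, 25.1]
gripper_width: 0.149
grasp_force: 71.6
```

send_rows:
  deltas: "0 0 0 0;0 0 0 0;0 0 0 0"

```text
t: 13.8
eef_pos: [0.4575, -0.0401, 0.1268]
tool_rot: [0.0, 0.962, 0.273, -0.0]
contact_force: [-2.8, 0.5, 6.1]
gripper_width: 0.152
grasp_force: 78.1
```

```bash
python3 s.py
```

```text
[ 0.4575 -0.0401  0.1268] 13.8 F [-2.8  0.5  6.1] T [0.15 0.46 0.18] yaw 31.72 q7 -1.3247918086674053 0.15221185335949358 78.05555820465088
```

send_rows:
  deltas: "0 0 0 1;0 0 0 2;0 0 0 3;0 0 0 4;0 0 0 5"

```text
t: 14.3
eef_pos: [0.4575, -0.0402, 0.1268]
tool_rot: [0.0, 0.973, 0.231, -0.0]
contact_force: [-1.9, 0.2, 6.1]
gripper_width: 0.145
grasp_force: 78.1
```

```bash
python3 s.py
```

```text
[ 0.4575 -0.0402  0.1268] 14.3 F [-1.9  0.2  6.1] T [0.04 0.43 0.46] yaw 26.73 q7 -1.4031857595073016 0.1450304271932347 78.12933683395386
```

send_rows:
  deltas: "0 0 0 1;0 0 0 2;0 0 0 3;0 0 0 4;0 0 0 5"

```text
t: 14.8
eef_pos: [0.4576, -0.0402, 0.1268]
tool_rot: [0.0, 0.982, 0.189, 0.0]
contact_force: [-2.6, 0.2, 5.7]
gripper_width: 0.149
grasp_force: 78.1
```

```bash
python3 s.py
```

```text
[ 0.4576 -0.0402  0.1268] 14.8 F [-2.6  0.2  5.7] T [-0.02  0.41  0.56] yaw 21.73 q7 -1.4815104949141584 0.14859104675955992 78.09892058372498
```

send_rows:
  deltas: "0 0 0 1;0 0 0 2;0 0 0 3;0 0 0 4;0 0 0 5"

```text
t: 15.3
eef_pos: [0.4576, -0.0403, 0.1268]
tool_rot: [0.0, 0.989, 0.145, 0.0]
contact_force: [-1.9, -1.2, 4.4]
gripper_width: 0.146
grasp_force: 78.1
```

```bash
python3 s.py
```

```text
[ 0.4576 -0.0403  0.1268] 15.3 F [-1.9 -1.2  4.4] T [-0.07  0.35  0.51] yaw 16.73 q7 -1.5600330083237552 0.14646707341333723 78.08900713920593
```

send_rows:
  deltas: "0 0 0 1;0 0 0 2;0 0 0 3"

```text
t: 15.6
eef_pos: [0.4576, -0.0404, 0.1268]
tool_rot: [0.0, 0.993, 0.119, 0.0]
contact_force: [-2.5, -0.2, 4.7]
gripper_width: 0.148
grasp_force: 78.1
```

```bash
python3 s.py
```

```text
[ 0.4576 -0.0404  0.1268] 15.6 F [-2.5 -0.2  4.7] T [-0.14  0.28  0.49] yaw 13.72 q7 -1.6072216903232295 0.1478446466199635 78.08525919914246
```

send_rows:
  deltas: "0 0 0 1;0 0 0 2;0 0 0 3"

```text
t: 15.9
eef_pos: [0.4576, -0.0405, 0.1268]
tool_rot: [0.0, 0.996, 0.093, 0.0]
contact_force: [-2.3, -0.4, 4.2]
gripper_width: 0.147
grasp_force: 78.1
```

```bash
python3 s.py
```

```text
[ 0.4576 -0.0405  0.1268] 15.9 F [-2.3 -0.4  4.2] T [-0.12  0.34  0.47] yaw 10.72 q7 -1.6543811763665497 0.1473852373805626 78.0821943283081
```

send_rows:
  deltas: "0 0 0 1;0 0 0 2;0 0 0 3"

```text
t: 16.2
eef_pos: [0.4576, -0.0405, 0.1268]
tool_rot: [0.0, 0.998, 0.067, 0.0]
contact_force: [-1.0, -0.6, 3.9]
gripper_width: 0.148
grasp_force: 78.1
```

```bash
python3 s.py
```

```text
[ 0.4576 -0.0405  0.1268] 16.2 F [-1.  -0.6  3.9] T [-0.19  0.38  0.45] yaw 7.72 q7 -1.701655059280406 0.14820753900039954 78.08133959770203
```

send_rows:
  deltas: "0 0 0 1;0 0 0 2;0 0 0 3"

```text
t: 16.5
eef_pos: [0.4576, -0.0406, 0.1268]
tool_rot: [0.0, 0.999, 0.041, 0.0]
contact_force: [-2.0, -0.9, 4.7]
gripper_width: 0.15
grasp_force: 78.1
```

```bash
python3 s.py
```

```text
[ 0.4576 -0.0406  0.1268] 16.5 F [-2.  -0.9  4.7] T [-0.16  0.34  0.47] yaw 4.71 q7 -1.7489356723200766 0.15033442380695933 78.09316635131836
```

send_rows:
  deltas: "0 0 0 1;0 0 0 2;0 0 0 3"

```text
t: 16.8
eef_pos: [0.4576, -0.0406, 0.1268]
tool_rot: [0.0, 1.0, 0.015, 0.0]
contact_force: [-0.6, -1.5, 4.2]
gripper_width: 0.147
grasp_force: 78.1
```

```bash
python3 s.py
```

```text
[ 0.4576 -0.0406  0.1268] 16.8 F [-0.6 -1.5  4.2] T [-0.22  0.35  0.46] yaw 1.71 q7 -1.7962602596961919 0.147477073922014 78.10431361198425
```

send_rows:
  deltas: "0 0 0 1;0 0 0 2;0 0 0 3"

```text
t: 17.1
eef_pos: [0.4576, -0.0407, 0.1268]
tool_rot: [0.001, 1.0, -0.011, 0.0]
contact_force: [-1.8, -1.7, 5.1]
gripper_width: 0.154
grasp_force: 78.1
```

```bash
python3 s.py
```

```text
[ 0.4576 -0.0407  0.1268] 17.1 F [-1.8 -1.7  5.1] T [-0.3   0.33  0.51] yaw -1.29 q7 -1.8435939735558113 0.15393200305452434 78.11032891273499
```

send_rows:
  deltas: "0 0 0 1;0 0 0 2;0 0 0 3"

```text
t: 17.4
eef_pos: [0.4576, -0.0408, 0.1268]
tool_rot: [0.001, 0.999, -0.037, 0.0]
contact_force: [-1.3, -1.8, 5.2]
gripper_width: 0.151
grasp_force: 78.1
```

```bash
python3 s.py
```

```text
[ 0.4576 -0.0408  0.1268] 17.4 F [-1.3 -1.8  5.2] T [-0.32  0.34  0.44] yaw -4.3 q7 -1.8909661773681161 0.15061220542730383 78.11647653579712
```

send_rows:
  deltas: "0 0 0 1;0 0 0 2;0 0 0 3"

```text
t: 17.7
eef_pos: [0.4576, -0.0408, 0.1268]
tool_rot: [0.001, 0.998, -0.064, 0.0]
contact_force: [-1.5, -2.4, 6.0]
gripper_width: 0.15
grasp_force: 78.1
```

```bash
python3 s.py
```

```text
[ 0.4576 -0.0408  0.1268] 17.7 F [-1.5 -2.4  6. ] T [-0.39  0.33  0.48] yaw -7.3 q7 -1.9384206022269008 0.15026852685871717 78.12353610992432
```

send_rows:
  deltas: "0 0 0 1;0 0 0 2;0 0 0 3"

```text
t: 18.0
eef_pos: [0.4576, -0.0409, 0.1268]
tool_rot: [0.001, 0.996, -0.09, 0.0]
contact_force: [-2.3, -2.2, 5.4]
gripper_width: 0.152
grasp_force: 78.1
```

```bash
python3 s.py
```

```text
[ 0.4576 -0.0409  0.1268] 18.0 F [-2.3 -2.2  5.4] T [-0.41  0.38  0.54] yaw -10.3 q7 -1.9858707146895578 0.1522406854308135 78.13193678855896
```

send_rows:
  deltas: "0 0 0 1;0 0 0 2;0 0 0 3"

```text
t: 18.3
eef_pos: [0.4576, -0.041, 0.1268]
tool_rot: [0.001, 0.993, -0.116, 0.0]
contact_force: [-1.7, -1.7, 4.8]
gripper_width: 0.152
grasp_force: 78.1
```

```bash
python3 s.py
```

```text
[ 0.4576 -0.041   0.1268] 18.3 F [-1.7 -1.7  4.8] T [-0.46  0.33  0.51] yaw -13.31 q7 -2.0332980866656825 0.15169674426230037 78.14253330230713
```

send_rows:
  deltas: "0 0 0 1;0 0 0 2;0 0 0 3"

```text
t: 18.6
eef_pos: [0.4576, -0.041, 0.1268]
tool_rot: [0.001, 0.99, -0.142, 0.0]
contact_force: [-1.1, -2.3, 5.7]
gripper_width: 0.151
grasp_force: 78.2
```

```bash
python3 s.py
```

```text
[ 0.4576 -0.041   0.1268] 18.6 F [-1.1 -2.3  5.7] T [-0.52  0.36  0.53] yaw -16.31 q7 -2.0808078942282395 0.15109567005775504 78.21397662162781
```

send_rows:
  deltas: "0 0 0 1;0 0 0 2;0 0 0 3"

```text
t: 18.9
eef_pos: [0.4576, -0.0411, 0.1268]
tool_rot: [0.001, 0.986, -0.168, 0.0]
contact_force: [-2.2, -3.7, 4.6]
gripper_width: 0.144
grasp_force: 78.3
```

```bash
python3 s.py
```

```text
[ 0.4576 -0.0411  0.1268] 18.9 F [-2.2 -3.7  4.6] T [-0.55  0.38  0.57] yaw -19.3 q7 -2.1282387163225334 0.14429155205063773 78.27018857002258
```

send_rows:
  deltas: "0 0 0 1;0 0 0 2;0 0 0 3"

```text
t: 19.2
eef_pos: [0.4576, -0.0411, 0.1268]
tool_rot: [0.001, 0.981, -0.193, 0.0]
contact_force: [-2.7, -3.6, 6.2]
gripper_width: 0.145
grasp_force: 78.3
```

```bash
python3 s.py
```

```text
[ 0.4576 -0.0411  0.1268] 19.2 F [-2.7 -3.6  6.2] T [-0.48  0.36  0.6 ] yaw -22.3 q7 -2.175735484588206 0.14504726685987224 78.32007765769958
```

send_rows:
  deltas: "0 0 0 1;0 0 0 2"

```text
t: 19.4
eef_pos: [0.4575, -0.0412, 0.1268]
tool_rot: [0.001, 0.978, -0.21, 0.0]
contact_force: [-1.0, -3.6, 5.6]
gripper_width: 0.149
grasp_force: 78.4
```

```bash
python3 s.py
```

```text
[ 0.4575 -0.0412  0.1268] 19.4 F [-1.  -3.6  5.6] T [-0.59  0.36  0.56] yaw -24.3 q7 -2.2074407888973187 0.1488785788694172 78.35582613945007
```

send_rows:
  deltas: "0 0 0 1;0 0 0 2"

```text
t: 19.6
eef_pos: [0.4575, -0.0412, 0.1268]
tool_rot: [0.001, 0.974, -0.227, 0.0]
contact_force: [-1.3, -4.1, 5.2]
gripper_width: 0.144
grasp_force: 78.4
```

```bash
python3 s.py
```

```text
[ 0.4575 -0.0412  0.1268] 19.6 F [-1.3 -4.1  5.2] T [-0.62  0.4   0.67] yaw -26.3 q7 -2.2391355679783222 0.1440779513475804 78.39385271072388
```

send_rows:
  deltas: "0 0 0 1;0 0 0 2;0 0 0 3"

```text
t: 19.9
eef_pos: [0.4575, -0.0413, 0.1268]
tool_rot: [0.001, 0.968, -0.253, 0.0]
contact_force: [-1.5, -3.8, 5.2]
gripper_width: 0.147
grasp_force: 78.5
```

```bash
python3 s.py
```

```text
[ 0.4575 -0.0413  0.1268] 19.9 F [-1.5 -3.8  5.2] T [-0.64  0.41  0.59] yaw -29.29 q7 -2.2866640299073038 0.14741737038859437 78.45652341842651
```

send_rows:
  deltas: "0 0 0 1;0 0 0 2"

```text
t: 20.1
eef_pos: [0.4575, -0.0413, 0.1268]
tool_rot: [0.001, 0.963, -0.27, 0.0]
contact_force: [-2.5, -4.5, 6.1]
gripper_width: 0.147
grasp_force: 78.5
```

```bash
python3 s.py
```

```text
[ 0.4575 -0.0413  0.1268] 20.1 F [-2.5 -4.5  6.1] T [-0.65  0.37  0.68] yaw -31.29 q7 -2.318396681358227 0.1473196896305501 78.50201368331909
```

send_rows:
  deltas: "0 0 0 1"

```text
t: 20.2
eef_pos: [0.4574, -0.0414, 0.1268]
tool_rot: [0.001, 0.961, -0.278, 0.0]
contact_force: [-2.4, -3.9, 5.0]
gripper_width: 0.15
grasp_force: 78.5
```

```bash
python3 s.py
```

```text
[ 0.4574 -0.0414  0.1268] 20.2 F [-2.4 -3.9  5. ] T [-0.71  0.44  0.68] yaw -32.29 q7 -2.334256910481174 0.15037644083678767 78.5264003276825
```

send_rows:
  deltas: "0 0 0 1"

```text
t: 20.3
eef_pos: [0.4575, -0.0414, 0.1268]
tool_rot: [0.001, 0.958, -0.286, 0.0]
contact_force: [-1.9, -4.8, 6.4]
gripper_width: 0.151
grasp_force: 78.6
```

```bash
python3 s.py; python3 - <<'E'
from h import *
L=[]
for i in range(8):
    bot.read_camera("wrist");L.append(bot.get_obs()["torque"][2])
print(np.round(L,2))
E
```

```text
[ 0.4575 -0.0414  0.1268] 20.3 F [-1.9 -4.8  6.4] T [-0.66  0.46  0.69] yaw -33.29 q7 -2.3501462035057608 0.15114501279584036 78.55098366737366
[0.64 0.61 0.58 0.54 0.53 0.56 0.59 0.54]
```

send_rows:
  deltas: "0 0 0 1;0 0 0 2"

```text
t: 20.9
eef_pos: [0.4574, -0.0414, 0.1268]
tool_rot: [0.001, 0.953, -0.303, 0.0]
contact_force: [-2.3, -3.4, 5.7]
gripper_width: 0.149
grasp_force: 78.6
```

```bash
python3 s.py
```

```text
[ 0.4574 -0.0414  0.1268] 20.9 F [-2.3 -3.4  5.7] T [-0.71  0.44  0.68] yaw -35.28 q7 -2.381840787608562 0.1494347430426722 78.61119389533997
```

send_rows:
  deltas: "0 0 0 1"

```text
t: 21.0
eef_pos: [0.4574, -0.0414, 0.1268]
tool_rot: [0.001, 0.95, -0.311, 0.0]
contact_force: [-2.2, -4.3, 5.8]
gripper_width: 0.15
grasp_force: 78.6
```

```bash
python3 s.py; python3 - <<'E'
from h import *
for c in("wrist","top","scene"):
    p=bot.read_camera(c)
    try: print(c,bar(p))
    except Exception as e: print(c,e)
E
```

```text
[ 0.4574 -0.0414  0.1268] 21.0 F [-2.2 -4.3  5.8] T [-0.71  0.42  0.74] yaw -36.28 q7 -2.3977330158283605 0.15040805822004943 78.6368179321289
wrist (4185, array([ 0.46205242, -0.04386212]), array([ 0.45834897, -0.04136466]), (14.227184295654297, 66.29436492919922), 54.331565856933594, np.float64(144.4626272328646))
top index 0 is out of bounds for axis 0 with size 0
scene (119, array([ 0.47202067, -0.05126795]), array([ 0.46068628, -0.04299461]), (14.099935531616211, 70.05931091308594), 55.21856689453125, np.float64(-30.345037632267555))h.py:20: RuntimeWarning: Mean of empty slice.
  e=np.linalg.svd(t-t.mean(0),full_matrices=False)[2][0]
  ret = um.true_divide(
```

Torque has reached about 0.72–0.74 N·m, roughly 22° past the bite. Both estimates put the pad force between 40 and 58 N, so I'll release and verify.

send_rows:
  deltas: "0 0 0 0;0 0 0 0;0 0 0 0;0 0 -0.03 0;0 0 -0.07 0"
  claw: 1

```text
t: 21.65
eef_pos: [0.456, -0.0401, 0.1956]
tool_rot: [0.0, 0.95, -0.312, -0.002]
contact_force: [0.7, -0.0, 0.2]
gripper_width: 0.978
grasp_force: 0.0
```

send_rows:
  deltas: "0 0 -0.05 0;0 0 -0.05 0;0 0 -0.05 0"

```text
t: 21.95
eef_pos: [0.4583, -0.0402, 0.2475]
tool_rot: [-0.0, 0.95, -0.312, 0.001]
contact_force: [0.4, 0.1, -0.8]
gripper_width: 0.997
grasp_force: 0.0
```

```bash
python3 s.py; python3 - <<'E'
from h import *
p=bot.read_camera("wrist");print(bar(p));cv2.imwrite("pics/w4.png",p["img"][...,::-1])
print([(np.round(d["xyz"],4).tolist(),round(d["confidence"],2)) for n in("handle_grip","pointer_tip") for d in bot.landmark_of(p,n)[:1]])
p=bot.read_camera("scene");cv2.imwrite("pics/s4.png",p["img"][...,::-1])
for n in("handle_grip","pointer_tip","red_mark","multimeter","charge_controller","screwdriver"): print(n,[(np.round(d["xyz"],4).tolist(),round(d["confidence"],2)) for d in bot.landmark_of(p,n)[:1]])
E
```

```text
[ 0.4583 -0.0402  0.2475] 21.95 F [ 0.4  0.1 -0.8] T [-0.01  0.05 -0.03] yaw -36.33 q7 -2.308539141825805 0.997460946433431 0.0
(1289, array([ 0.45915209, -0.04207438]), array([ 0.45736859, -0.04057185]), (13.145171165466309, 68.19389343261719), 54.1318473815918, np.float64(144.3593863347263))
[([0.6239, -0.0069, 0.1097], 0.76), ([0.6458, 0.0057, 0.0465], 0.85)]
handle_grip [([0.6252, -0.0079, 0.1079], 0.75)]
pointer_tip [([0.6476, 0.0044, 0.0398], 0.69)]
red_mark [([0.4523, -0.0428, -0.0072], 0.51)]
multimeter [([0.6854, 0.1361, -0.0018], 0.83)]
charge_controller [([0.4971, 0.1775, 0.0005], 0.62)]
screwdriver [([0.4873, -0.2609, 0.0019], 0.6)]
```

View pics/s4.png

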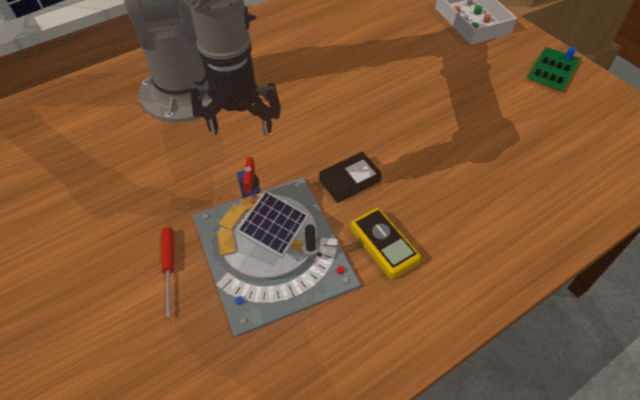

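The scene view shows the head aimed at the red mark (340,270), the gripper clear of the stand, and the bystanders where they were. The knob has held at -35.7°.

```bash
python3 -c "
from station import bot
print(bot.hand_in())"
```

```text
the job is handed in; nothing more can be done
None
```

I loosened the knob, swung the head to the red marker (within about 0.1° by camera), and retightened the knob to an estimated 40–58 N of pad force; the job was handed in at about 22 s, and no verdict came back.

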